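# Load the jar carrier and hold it up level

## Robot

A 6-joint arm with a two-finger parallel gripper is mounted at the origin on a cart in front of the work surface, level with it; the furniture and walls round the work are solid. World frame = base frame: x ahead of the robot, y to its left, z up, the work surface at z = 0. Lengths are in m, angles in rad, forces in N, time in s.
With the tool pointing down it reaches from about 0.3 to 0.75 m from the base axis. Payload 8.5 kg.
Tool frame: the origin (TCP) lies midway between the tips of the shut fingers; the grasp point (between the pads) lies 19 mm behind it; z points along the fingers, y is the line along which they close (so a half turn about z gives the same grasp; the last joint's range is limited). The gripper opens to 88 mm and grips with 3 to 60 N. Pads are 18 mm wide; open, the fingers measure 123 mm over their backs; the gripper's body (75 mm by 187 mm) begins 45 mm behind the grasp point.
Start: joints at [-1.435, 0.381, 1.297, -0, 1.464, -0.215], TCP at [0.189, -0.516, 0.239] pointing down, gripper open.
Joint ranges: [-3.11, 3.11], [-0.89, 2.33], [0.22, 2.48], [-1.42, 4.56], [0.17, 2.85], [-2.88, 2.88]. Speed limits (rad/s): [2.39, 2.39, 3.14, 3.14, 3.14, 3.14].

## Interface

Orientations are given as [roll, pitch, yaw] about the fixed x, y, z axes, in that order (R = Rz(yaw) Ry(pitch) Rx(roll)).
In Python, from plant import bot gives the robot as it stands.
- The arm moves only by the tool arm_command, never from a script. Its argument "deltas" is a list of rows, each a list of 6 numbers: the shift along the tool's x, y, z scaled (see below), then the turn, a rotation vector about the tool's x, y, z scaled (see below). A call has 1 to 10 rows; each row is the pose to reach, as a shift and turn from the pose commanded when the call began, along the tool's axes at that moment; what a row does not reach only later rows make up. The controller multiplies each number of a shift by 0.3 m and each number of a turn by 90 degrees. A row lasts 1/12 s, in which the tool goes at most 41.7 mm and 7.16 degrees, less where a joint would pass 70% of its speed; a pose out of reach is approached as far as the arm can. A call with a number of a shift or a turn outside -1 to 1 is refused whole. A call with a gripper value outside its range is refused whole. "hand" is the gripper's target within -1 to 1 (fully open at 1, half-way at 0, shut at -1), set as the call begins (left out, the last holds). The fingers move at their own pace and stop on an object; "newtons" is the grip in N (left out, the last holds). Time passes only in rows, so rows that repeat a pose let the fingers close. It gives the time, the measured TCP pose, the force, the opening and the grip force at its end, in the units of the state.
- bot.get_obs(): the state, without advancing time (a new reading comes with each control period).
- bot.camera(name): name is "side" or "top"; returns a dict with "image" (400x640x3 uint8, red, green, blue), "z_map" (400x640 float32, m along the optical axis (not along the pixel's ray), 0 where there is no reading), "intrinsics" (3x3 intrinsics, pixels), "k1" (the pictures are not rectified: a ray, as slopes to the right and down, at radius r is drawn at 1 + k1 r^2 times it, then the intrinsics apply), "rvec" (rotation vector, rad) and "tvec" (3), from world to camera coordinates, as OpenCV has them. Camera axes: x right, y down, z forward; pixel columns grow to the right and rows downward; lengths in m; the calibration is good to about 2 mm. A picture is of the moment at which its call begins.
- bot.sign_off(): hands the job in; it is judged then, once.
The state is a dict: "time_s": time; "q": joint angles; "dq": joint speeds; "effort": joint torques, N m; "eef_pos": TCP position; "ee_rot": TCP orientation; "wrist_force": force on the tool from outside, world axes, zero at the start; "ft_torque": the same for the moment, N m; "finger_gap": opening from 0.0 (shut) to 1.0 (fully open); "grasp_force": force on a finger pad.
Only numpy, scipy, OpenCV 4.12 (cv2) and the standard library are available. Lean on these libraries where they do the work, as an engineer would, in place of code of your own. Each camera call takes 0.05 s, during which the arm holds its last target. There are 200 camera calls.

## Task

Stand the small jar that is by itself on the table in the empty well of the wooden jar carrier and let go of it, so that the carrier is loaded evenly. Then lift the carrier by its handle bar, level, with both jars in their wells, at least 10 cm clear of the table, and keep it steady there: finish while still holding it up. Leave the other things on the table alone.

Things in the scene. Friction and masses are not known exactly. Their poses are not given: they have to be found in the camera images.
- carrier: Loose wooden jar carrier, 0.35 kg give or take a fifth, at any yaw. Base: round-ended board 228 mm long (own x), 68 mm wide (own y), 8 mm thick. Origin: centre of its underside; own z up. Two ring-shaped wells (outside 65, inside 57 mm across, rim 18 mm above the underside) lie 80 mm either side of the middle; between them a handle on two posts (28 mm wide, outer faces 31 mm from the middle).
- handle (a point): Centre of the carrier's handle bar. The bar runs 62 mm along the carrier's own x, is 16 mm thick in its own y and 20 mm high; its centre is 93 mm above the carrier's underside, its top 103 mm. Below it, between the posts, is an opening 46 mm long.
- empty_well (a point): Floor centre of the carrier's empty well (at own x = -80 mm), 8 mm above the underside. The ring round it rises 10 mm above this floor and leaves about 4 mm all round a small jar.
- full_well (a point): Floor centre of the carrier's other well (at own x = +80 mm), where a small jar stands already.
- jar_out_mid (a point): Centre, half-way up, of the small jar that stands alone on the table at the left: closed screw-cap jar, round, 49 mm wide, 64 mm tall (the cap, its top 12 mm, is 45 mm wide), 0.12 kg give or take a fifth; the point is 32 mm above its underside; z is its axis.
- jar_in_mid (a point): Centre, half-way up, of the small jar that stands already in the carrier: same shape, size and weight as the other.
- big_jar: Bystander, leave alone: closed round screw-cap jar, 68 mm wide, 104 mm tall: larger than the two small jars; origin at its underside.
- tape_ring: Bystander, leave alone: empty tape core, a ring 64 mm wide, 24 mm tall; origin at its underside.
- dish: Bystander, leave alone: shallow round dish, 72 mm wide, 24 mm tall; origin at its underside.
- stamp: Bystander, leave alone: turned wooden hand stamp standing on end, 26 mm wide, 60 mm tall; origin at its underside.
- stamp_low: Bystander, leave alone: second turned wooden hand stamp standing on end, 26 mm wide, 60 mm tall; origin at its underside.
- cones: Bystander, leave alone: rack of three thin cones on a bar, 22 x 70 x 62 mm; origin at its underside.
There are look-alikes about, which are no part of the job. What is shaped like the part that bears jar_out_mid but blue, green or yellow is not meant.

How it is judged:
On the way:
1. the lone small jar stands in the empty well, let go, the carrier still on the table (horizontal distance between jar_out_mid and empty_well below 0.009 m and z of jar_out_mid in the frame of empty_well between 0.026 and 0.038 m and angle between the z axis of jar_out_mid and the z axis of carrier, either way round below 0.12 rad and height (world z) of carrier below 0.012 m and contact force between the fingers and jar_out below 0.2 N), for 0.2 s.
At the end, for the whole second after the job is handed in: The gripper holds the carrier, underside over 90 mm above the table, within 0.1 rad of level, still (under 20 mm/s, 0.12 rad/s), resting on nothing else; each small jar stands in its own well (within 9 mm of centre, on its floor, upright to 0.12 rad), no finger on a jar (height (world z) of carrier above 0.09 m and angle between carrier's own z axis and vertical below 0.1 rad and linear speed of carrier below 0.02 m/s and angular speed of carrier below 0.12 rad/s and contact force between the fingers and carrier above 2 N and contact force between carrier and big_jar below 0.1 N and contact force between carrier and tape_ring below 0.1 N and contact force between carrier and dish below 0.1 N and contact force between carrier and stamp below 0.1 N and contact force between carrier and stamp_low below 0.1 N and contact force between carrier and cones below 0.1 N and contact force between the fingers and jar_in below 0.2 N and contact force between the fingers and jar_out below 0.2 N and horizontal distance between jar_out_mid and empty_well below 0.009 m and z of jar_out_mid in the frame of empty_well between 0.026 and 0.038 m and angle between the z axis of each of jar_out_mid, jar_in_mid and the z axis of carrier, either way round below 0.12 rad and horizontal distance between jar_in_mid and full_well below 0.009 m and z of jar_in_mid in the frame of full_well between 0.026 and 0.038 m); the arm keeps its last pose, push and grip.
It fails at once if the carrier is tipped by more than 0.3 rad (angle between carrier's own z axis and vertical above 0.3 rad).
It fails at once if a small jar is tipped by more than 0.6 rad (angle between any of jar_in_mid, jar_out_mid's own z axis and vertical above 0.6 rad).
It fails at once if a bystander is moved by more than 30 mm (distance of any of big_jar, tape_ring, dish, stamp, stamp_low, cones from where it was at the start of the episode above 0.03 m).
It also fails if it takes over 54 s, if anything falls off the work surface, if the arm or the gripper's body presses on something with over 40 N, if the wrist force passes 120 N, or if a joint passes its speed limit or range.

## Working session

There is one attempt and no reset: what is moved stays moved. The work goes in short steps, Python scripts to look and compute and a tool call to move; the robot and the scene stay as the last step left them, time stands still between calls to the robot, and variables do not carry over. Pictures are saved under pics/ and viewed, at most 10 in all, crops included, and the job is handed in when it is done.

Besides the shell and the picture viewer there is one more tool, called after "Request:" as name(argument=value, ...) on one line, values as JSON. arm_command: Moves the arm, as the interface text tells. Shifts and turns lie within -1 to 1; 1 stands for 0.3 m of shift or 90 degrees of turn. Its arguments: {"type":"object","properties":{"deltas":{"type":"array"},"hand":{"type":"number"},"newtons":{"type":"number"}},"required":["deltas"]}

```bash
mkdir -p pics
cat > h.py <<'E'
import numpy as np, cv2
from plant import bot
def cam(n,save=None):
    c=bot.camera(n)
    if save: cv2.imwrite(save,c["image"][:,:,::-1])
    return c
def ray(c,uv):
    K=np.array(c["intrinsics"]);uv=np.atleast_2d(uv).astype(float)
    d=cv2.undistortPoints(uv[:,None],K,np.array([c["k1"],0,0,0.]))[:,0]
    R=cv2.Rodrigues(np.array(c["rvec"],float))[0];t=np.array(c["tvec"],float).ravel()
    return -R.T@t, np.c_[d,np.ones(len(d))]@R
def onz(c,uv,z):
    o,d=ray(c,uv); return o+d*((z-o[2])/d[:,2])[:,None]
def depth_pts(c):
    h,w=c["z_map"].shape
    v,u=np.mgrid[:h,:w]
    o,d=ray(c,np.c_[u.ravel(),v.ravel()])
    return (o+d*c["z_map"].ravel()[:,None]).reshape(h,w,3)
E
python3 - <<'E'
from h import *
for n in("top","side"):
    c=cam(n,f"pics/{n}0.png"); np.savez(f"{n}0.npz",**c); print(n,ray(c,[[320,200]]),c["k1"])
print(bot.get_obs())
E
```

```text
top (array([ 0.27198626, -0.03603758,  1.56113009]), array([[ 0.14608582, -0.00287918, -0.98928258]])) -0.0898561973684716
side (array([-0.24398044,  1.08620164,  0.81648962]), array([[ 0.50215107, -0.72111792, -0.47765246]])) -0.123043550328013
{'time_s': 0.1, 'q': array([-1.43529970e+00,  3.81153081e-01,  1.29812232e+00, -7.70131330e-06,
        1.46360488e+00, -2.15339742e-01]), 'dq': array([-3.45999199e-04, -2.18139957e-03, -2.22664220e-03,  1.26297974e-04,
       -2.73237340e-05,  2.66231110e-04]), 'effort': array([ 4.15570001e-03, -4.38649786e+01, -2.24912202e+01,  7.14832731e-02,
        3.41943162e-02, -5.66126687e-05]), 'eef_pos': array([ 0.18896862, -0.51626649,  0.23820751]), 'ee_rot': array([-3.14033313e+00, -2.67659656e-04,  3.50837024e-01]), 'wrist_force': array([-0.84148724, -0.27529658,  0.3198965 ]), 'ft_torque': array([0.00379089, 0.01640521, 0.02468495]), 'grasp_force': 0.0, 'finger_gap': 1.0001594508522837}
```

View pics/top0.png

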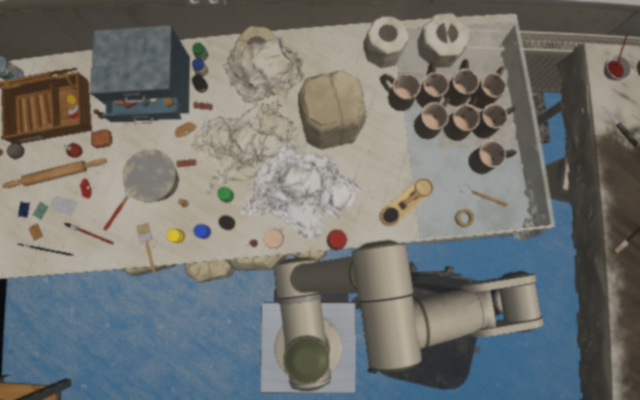

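View pics/side0.png

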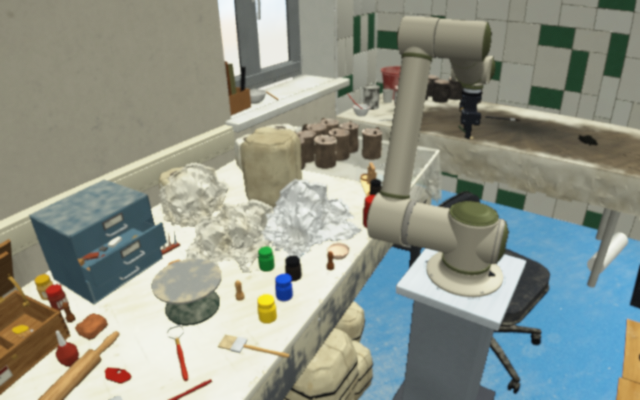

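Run:
```python
import cv2,numpy as np
i=cv2.imread("pics/top0.png")
a=cv2.resize(i[165:265,155:285],None,fx=4,fy=4,interpolation=3)[:400,:400*1]
b=cv2.resize(i[165:245,360:450],None,fx=5,fy=5,interpolation=3)
a=cv2.resize(i[170:250,160:240],(400,400),interpolation=3);b=cv2.resize(i[165:245,365:445],(400,400),interpolation=3)
cv2.imwrite("pics/crop1.png",np.hstack([a,b]))
from h import *
c=dict(np.load("top0.npz"))
names=dict(green=(226,194,.064),yellow=(175,235,.064),blue=(202,231,.064),black=(227,222,.064),cjar=(390,215,.072),well=(423,186,.008),handle=(407,202,.1),big=(337,239,.104),tape=(464,217,.02),dish=(273,238,.024),s=(253,243,.06),s2=(184,203,.06))
P=depth_pts(c)
for k,(u,v,z) in names.items(): print(k,onz(c,[[u,v]],z)[0].round(3),P[v,u].round(3))
```

```text
green [0.513 0.278 0.064] [0.513 0.278 0.063]
yellow [0.373 0.446 0.064] [0.373 0.445 0.065]
blue [0.387 0.354 0.064] [0.387 0.353 0.069]
black [0.418 0.271 0.064] [0.417 0.27  0.067]
cjar [ 0.442 -0.274  0.072] [ 0.442 -0.275  0.067]
well [ 0.552 -0.404  0.008] [ 0.552 -0.403  0.012]
handle [ 0.482 -0.327  0.1  ] [ 0.481 -0.326  0.106]
big [ 0.36  -0.096  0.104] [ 0.36  -0.096  0.106]
tape [ 0.441 -0.543  0.02 ] [ 0.444 -0.551 -0.004]
dish [0.367 0.12  0.024] [0.369 0.122 0.002]
s [0.348 0.183 0.06 ] [0.348 0.184 0.054]
s2 [0.482 0.421 0.06 ] [0.485 0.429 0.035]
```

View pics/crop1.png

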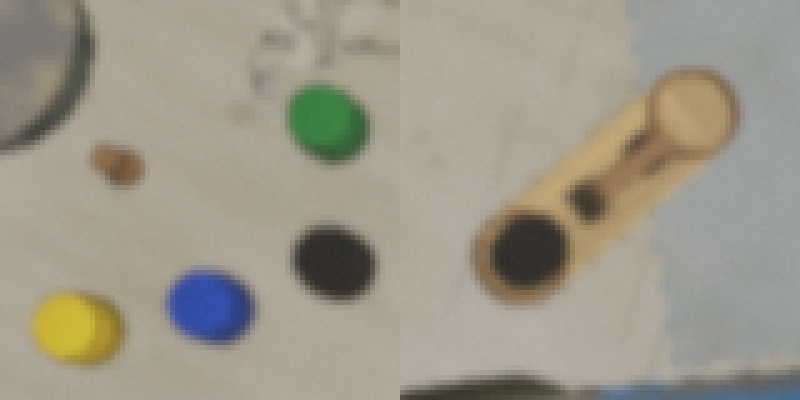

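Four small jar shapes stand at the left: yellow (175,235), blue (202,231), green (226,194) and black (227,222). Colour rules out the first three. The black one matches the jar already in the carrier at (390,215), and the crop confirms it. The empty well is at (423,186).

```bash
cat >> h.py <<'E'
def disc(c,near,z0,z1,r=.04,dark=True):
    P=depth_pts(c); m=(np.hypot(P[...,0]-near[0],P[...,1]-near[1])<r)&(P[...,2]>z0)&(P[...,2]<z1)
    if dark: m&=c["image"].max(2)<90
    return P[m],m
def top_from_mask(c,m,z):
    cn=max(cv2.findContours(m.astype(np.uint8),0,1)[0],key=cv2.contourArea)
    (x,y),r=cv2.minEnclosingCircle(onz(c,cn[:,0],z)[:,:2].astype(np.float32)); return np.array([x,y]),r
E
cat > meas.py <<'E'
from h import *
def run():
    for n in("top","side"):
        c=dict(np.load(n+"0.npz")); P=depth_pts(c); I=c["image"].astype(int)
        for nm,ne in(("lone",(.418,.271)),("cjar",(.442,-.274))):
            p,m=disc(c,ne,.045,.09)
            print(n,nm,len(p),"top pts mean",p.mean(0).round(4) if len(p) else None,"extent mid",((p.max(0)+p.min(0))/2).round(4) if len(p) else None, "h99",np.percentile(p[:,2],95).round(4) if len(p) else None)
            g=(np.hypot(P[...,0]-ne[0],P[...,1]-ne[1])<.045)&(I.max(2)<90)
            if n=="top" and g.any(): print("  mask at mid/top height",[np.round(top_from_mask(c,g,z),4) if 0 else top_from_mask(c,g,z) for z in(.03,.064)])
        # carrier wood
        hsv=cv2.cvtColor(c["image"],cv2.COLOR_RGB2HSV)
        near=np.hypot(P[...,0]-.497,P[...,1]+.339)<.15
        w=near&(hsv[...,1]>65)&(hsv[...,0]<25)&(hsv[...,2]>60)
        cv2.imwrite(f"m_{n}.png",w*255)
        if n=="top":
            cn=max(cv2.findContours(w.astype(np.uint8),0,1)[0],key=cv2.contourArea)
            rc=cv2.minAreaRect(onz(c,cn[:,0],.01)[:,:2].astype(np.float32)*1000); print("carrier rect",rc)
        hd=near&(P[...,2]>.093)&(P[...,2]<.115); q=P[hd]; print(n,"handle",len(q),q.mean(0).round(4),((q.max(0)+q.min(0))/2).round(4),np.linalg.svd(q[:,:2]-q[:,:2].mean(0))[2][0])
run()
E
python3 meas.py
```

```text
top lone 129 top pts mean [0.4197 0.2776 0.0627] extent mid [0.4202 0.2783 0.058 ] h99 0.0694
  mask at mid/top height [(array([0.41996336, 0.28040013]), 0.026737011969089508), (array([0.41667742, 0.27337328]), 0.026145435869693756)]
top cjar 142 top pts mean [ 0.4432 -0.2775  0.0687] extent mid [ 0.4445 -0.2787  0.0627] h99 0.0765
  mask at mid/top height [(array([ 0.44736579, -0.28165805]), 0.02599342353641987), (array([ 0.44347125, -0.27620393]), 0.025418400764465332)]
carrier rect ((496.5551452636719, -341.6872863769531), (66.08177185058594, 223.9776611328125), 39.51335144042969)
top handle 83 [ 0.4954 -0.3405  0.1011] [ 0.4955 -0.3411  0.1004] [-0.66012801  0.75115312]
side lone 140 top pts mean [0.4133 0.2895 0.0596] extent mid [0.4157 0.2857 0.0561] h99 0.0657
side cjar 100 top pts mean [ 0.4416 -0.2666  0.0626] extent mid [ 0.4436 -0.2726  0.06  ] h99 0.0735
side handle 32 [ 0.4948 -0.3339  0.1003] [ 0.4971 -0.336   0.1   ] [-0.64172403  0.76693564][ WARN:0@0.325] global loadsave.cpp:1063 imwrite_ Unsupported depth image for selected encoder is fallbacked to CV_8U.
```

Request:
arm_command(deltas=[[0,0,-0.1,0,0,-0.08],[0,0,-0.1,0,0,-0.16]], hand=1, newtons=15)

```text
time_s: 0.27
eef_pos: [0.1892, -0.5174, 0.2723]
ee_rot: [3.137, 0.002, 0.606]
wrist_force: [0.3, -0.2, 0.8]
finger_gap: 0.999
grasp_force: 0.0
```

```bash
cat > d.py <<'E'
import sys; from h import *
from scipy.spatial.transform import Rotation as Ro
# usage: d.py x y z yawdeg : delta from the measured pose
x,y,z,w=map(float,sys.argv[1:5]); o=bot.get_obs(); R=Ro.from_euler('xyz',o["ee_rot"])
s=R.inv().apply(np.array([x,y,z])-o["eef_pos"])/.3
t=(R.inv()*Ro.from_euler('xyz',[np.pi,0,np.radians(w)])).as_rotvec()/(np.pi/2)
print(o["eef_pos"].round(4),o["ee_rot"].round(4),"delta",s.round(4),t.round(4),"rows",np.linalg.norm(s)*.3/.0417,np.linalg.norm(t)*90/7.16)
E
python3 d.py .42 -.2 .28 80
```

```text
[ 0.1892 -0.5174  0.2723] [3.1369e+00 2.3000e-03 6.0640e-01] delta [ 1.2352 -0.4308 -0.0304] [ 0.0022  0.0026 -0.5028] rows 9.414052595319191 6.32056911602561
```

Request:
arm_command(deltas=[[0.12,-0.043,0,0,0,-0.06],[0.24,-0.086,0,0,0,-0.13],[0.36,-0.13,0,0,0,-0.2],[0.48,-0.17,0,0,0,-0.26],[0.6,-0.21,0,0,0,-0.33],[0.72,-0.255,0,0,0,-0.4],[0.84,-0.3,0,0,0,-0.46],[0.96,-0.34,0,0,0,-0.53],[1,-0.35,0,0,0,-0.6],[1,-0.35,0,0,0,-0.6]])

```text
time_s: 1.1
eef_pos: [0.3783, -0.258, 0.2687]
ee_rot: [3.142, -0.001, 1.552]
wrist_force: [-0.1, -0.1, 0.8]
finger_gap: 0.998
grasp_force: 0.0
```

```bash
python3 d.py .41 0.0 .20 130;python3 d.py .419 0.279 .14 130
```

```text
[ 0.3783 -0.258   0.2687] [ 3.1415e+00 -5.0000e-04  1.5515e+00] delta [0.8618 0.0891 0.2295] [ 2.000e-04 -3.000e-04 -4.567e-01] rows 6.447916947162075 5.740900398033907
[ 0.3783 -0.258   0.2687] [ 3.1415e+00 -5.0000e-04  1.5515e+00] delta [1.7921 0.1011 0.43  ] [ 2.000e-04 -3.000e-04 -4.567e-01] rows 13.278576855249785 5.740900398033907
```

Request:
arm_command(deltas=[[0.13,0.01,0.03,0,0,-0.07],[0.26,0.025,0.06,0,0,-0.14],[0.39,0.04,0.1,0,0,-0.21],[0.52,0.05,0.13,0,0,-0.28],[0.65,0.065,0.16,0,0,-0.35],[0.77,0.08,0.19,0,0,-0.42],[0.9,0.09,0.22,0,0,-0.457],[1,0.09,0.23,0,0,-0.457]])

```text
time_s: 1.77
eef_pos: [0.412, 0.0403, 0.1986]
ee_rot: [-3.14, -0.001, 2.261]
wrist_force: [1.4, -0.5, -0.4]
finger_gap: 1.0
grasp_force: 0.0
```

```bash
python3 d.py .419 0.279 .14 130
```

```text
[0.412  0.0403 0.1986] [-3.1405e+00 -1.4000e-03  2.2608e+00] delta [0.5984 0.5248 0.1956] [-0.0007 -0.0009 -0.0052] rows 5.896678444558865 0.06653736848895347
```

Request:
arm_command(deltas=[[0.09,0.08,0.03,0,0,0],[0.18,0.16,0.06,0,0,0],[0.27,0.24,0.09,0,0,0],[0.36,0.32,0.12,0,0,0],[0.45,0.4,0.15,0,0,0],[0.54,0.48,0.18,0,0,-0.005],[0.598,0.525,0.195,0,0,-0.005],[0.598,0.525,0.195,0,0,-0.005],[0.598,0.525,0.195,0,0,-0.005]])

```text
time_s: 2.52
eef_pos: [0.4197, 0.2773, 0.1406]
ee_rot: [-3.14, -0.0, 2.268]
wrist_force: [-0.9, -1.4, -0.4]
finger_gap: 1.004
grasp_force: 0.0
```

```bash
python3 d.py .419 0.279 .022 130
python3 - <<'E'
from h import *
for n in ("top","side"):
    c=cam(n); i=c["image"][:,:,::-1]
    a,b=((140,160) if n=="top" else (200,220)); cv2.imwrite(f"pics/{n}1.png",i[a:a+120,b:b+130])
a=cv2.imread("pics/top1.png");b=cv2.imread("pics/side1.png")
cv2.imwrite("pics/near1.png",cv2.resize(np.hstack([a,b]),None,fx=3,fy=3,interpolation=3))
E
```

```text
[0.4197 0.2773 0.1406] [-3.1402e+00 -1.0000e-04  2.2678e+00] delta [0.0059 0.0025 0.3954] [-0.0009 -0.0001 -0.0007] rows 2.8446878759918013 0.014326512406357688
```

View pics/near1.png

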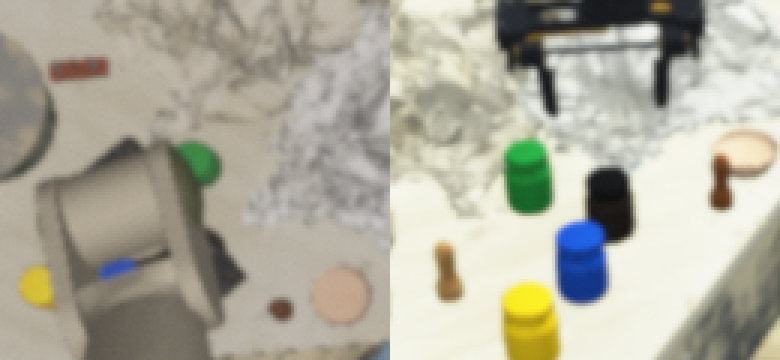

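The fingers straddle the black jar, with side-crop columns 548 and 662 around the jar at 608. Descending.

Request:
arm_command(deltas=[[0.006,0.002,0.1,0,0,0],[0.006,0.002,0.2,0,0,0],[0.006,0.002,0.3,0,0,0],[0.006,0.002,0.35,0,0,0],[0.006,0.002,0.385,0,0,0],[0.006,0.002,0.39,0,0,0],[0.006,0.002,0.39,0,0,0]])

```text
time_s: 3.2
eef_pos: [0.4193, 0.2782, 0.0244]
ee_rot: [-3.141, -0.0, 2.267]
wrist_force: [-0.7, 0.4, 0.3]
finger_gap: 1.006
grasp_force: 0.0
```

Request:
arm_command(deltas=[[0,0,0,0,0,0],[0,0,0,0,0,0],[0,0,0,0,0,0],[0,0,0,0,0,0],[0,0,0,0,0,0],[0,0,0,0,0,0],[0,0,0,0,0,0],[0,0,0,0,0,0]], hand=-1, newtons=12)

```text
time_s: 3.87
eef_pos: [0.4191, 0.2794, 0.0245]
ee_rot: [3.141, 0.0, 2.269]
wrist_force: [0.6, 0.4, 2.8]
finger_gap: 0.545
grasp_force: 12.0
```

Request:
arm_command(deltas=[[0,0,-0.05,0,0,0],[0,0,-0.15,0,0,0],[0,0,-0.25,0,0,0],[0,0,-0.35,0,0,0],[0,0,-0.45,0,0,0],[0,0,-0.5,0,0,0],[0,0,-0.5,0,0,0]])

```text
time_s: 4.45
eef_pos: [0.4197, 0.2797, 0.1771]
ee_rot: [3.136, 0.002, 2.269]
wrist_force: [-0.5, 0.0, -0.8]
finger_gap: 0.546
grasp_force: 12.0
```

```bash
python3 d.py .46 0.03 .175 130
```

```text
[0.4197 0.2797 0.1771] [3.1364e+00 1.9000e-03 2.2692e+00] delta [-0.7236 -0.4323  0.0061] [0.0033 0.0012 0.0002] rows 6.064447633237381 0.044570110308720115
```

Request:
arm_command(deltas=[[-0.05,-0.03,0,0,0,0],[-0.15,-0.09,0,0,0,0],[-0.25,-0.15,0,0,0,0],[-0.35,-0.21,0,0,0,0],[-0.45,-0.27,0,0,0,0],[-0.55,-0.33,0,0,0,0],[-0.65,-0.39,0,0,0,0],[-0.73,-0.43,0,0,0,0]])

```text
time_s: 5.12
eef_pos: [0.46, 0.0263, 0.1727]
ee_rot: [-3.14, -0.002, 2.268]
wrist_force: [0.5, -0.7, -1.4]
finger_gap: 0.546
grasp_force: 12.0
```

```bash
python3 d.py .52 -.2 .175 130
```

```text
[0.46   0.0263 0.1727] [-3.1395e+00 -2.1000e-03  2.2679e+00] delta [-0.7067 -0.3312 -0.0085] [-0.0013 -0.0013 -0.0006] rows 5.6152180485109096 0.0247372770315213
```

Request:
arm_command(deltas=[[-0.1,-0.047,0,0,0,0],[-0.2,-0.094,0,0,0,0],[-0.3,-0.14,0,0,0,0],[-0.4,-0.19,0,0,0,0],[-0.5,-0.235,-0.01,0,0,0],[-0.6,-0.28,-0.01,0,0,0],[-0.7,-0.33,-0.01,0,0,0]])

```text
time_s: 5.7
eef_pos: [0.5197, -0.1972, 0.1754]
ee_rot: [-3.141, -0.003, 2.269]
wrist_force: [0.9, 0.4, -0.8]
finger_gap: 0.546
grasp_force: 12.0
```

```bash
python3 d.py .547 -.403 .175 130
```

```text
[ 0.5197 -0.1972  0.1754] [-3.1408e+00 -2.7000e-03  2.2689e+00] delta [-5.839e-01 -3.711e-01  1.000e-04] [-0.0005 -0.0017 -0.    ] rows 4.977535777218295 0.02276617474275809
```

Request:
arm_command(deltas=[[-0.1,-0.065,0,0,0,0],[-0.2,-0.13,0,0,0,0],[-0.3,-0.19,0,0,0,0],[-0.4,-0.25,0,0,0,0],[-0.5,-0.32,0,0,0,0],[-0.56,-0.36,0,0,0,0],[-0.584,-0.371,0,0,-0.002,0],[-0.584,-0.371,0,0,-0.002,0],[-0.584,-0.371,0,0,-0.002,0],[-0.584,-0.371,0,0,-0.002,0]])

```text
time_s: 6.53
eef_pos: [0.5474, -0.4, 0.1767]
ee_rot: [3.141, 0.002, 2.27]
wrist_force: [0.5, 1.5, -1.8]
finger_gap: 0.545
grasp_force: 12.0
```

```bash
python3 d.py .547 -.403 .175 130
python3 - <<'E'
from h import *
for n in ("top","side"):
    c=cam(n); np.savez(n+"1.npz",**c); i=c["image"][:,:,::-1]
    a,b=((130,360) if n=="top" else (110,300)); cv2.imwrite(f"pics/{n}2.png",i[a:a+120,b:b+130])
a=cv2.imread("pics/top2.png");b=cv2.imread("pics/side2.png")
cv2.imwrite("pics/near2.png",cv2.resize(np.hstack([a,b]),None,fx=3,fy=3,interpolation=3))
# jar in hand from the side view
P=depth_pts(c); m=(c["image"].max(2)<90)&(np.hypot(P[...,0]-.547,P[...,1]+.403)<.05)&(P[...,2]>.13)&(P[...,2]<.2)
print(m.sum(),P[m].min(0),P[m].max(0))
E
```

```text
[ 0.5474 -0.4     0.1767] [3.1415e+00 1.6000e-03 2.2703e+00] delta [-0.0066 -0.0074  0.0058] [0.0001 0.001  0.0008] rows 0.08292853011800912 0.016826228132723282
1 [ 0.58004317 -0.37456595  0.19840664] [ 0.58004317 -0.37456595  0.19840664]
```

View pics/near2.png

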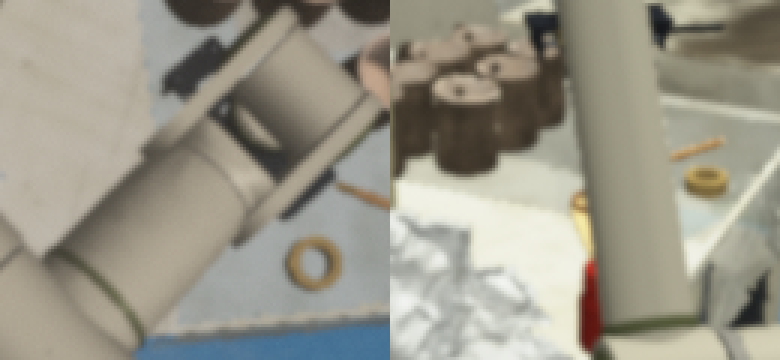

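Run:
```python
from h import *
c=dict(np.load("top0.npz"));P=depth_pts(c);z=P[...,2]
# obstacles in gripper footprint at the well (tool y along u) 
u=np.array([.766,.643]);v=np.array([-.643,.766])
d=P[...,:2]-np.array([.547,-.403]); a=d@u;b=d@v
for nm,m in(("body+15mm",(abs(a)<.11)&(abs(b)<.05)),):
    print(nm,np.percentile(z[m],[50,95,100]).round(3)); k=m&(z>.05); print(k.sum(),a[k].min() if k.any() else 0,b[k].min() if k.any() else 0,a[k],b[k],z[k]) if k.sum()<20 else print(k.sum(),np.c_[a[k],b[k],z[k]][::max(1,k.sum()//15)].round(3))
# ring of empty well
hsv=cv2.cvtColor(c["image"],cv2.COLOR_RGB2HSV)
w=(hsv[...,1]>65)&(hsv[...,0]<25)&(hsv[...,2]>60)&(np.hypot(P[...,0]-.547,P[...,1]+.403)<.05)&(((d@v)<0.005))
cn=max(cv2.findContours(w.astype(np.uint8),0,1)[0],key=cv2.contourArea)
q=onz(c,cn[:,0],.014)[:,:2]; q=q[((q-[.547,-.403])@v)<-.002]
from scipy.optimize import least_squares
print(least_squares(lambda p:np.hypot(*(q-p).T)-.0325+.0,[.547,-.403]).x, least_squares(lambda p:np.hypot(*(q-p[:2]).T)-p[2],[.547,-.403,.03]).x)
```

```text
body+15mm [0.001 0.013 0.026]
0 0 0 [] [] []
[ 0.54525554 -0.40071196] [ 0.5477716  -0.40361754  0.02952691]
```

Request:
arm_command(deltas=[[0,0,0.08,0,0,0],[0,0,0.18,0,0,0],[0,0,0.28,0,0,0],[0,0,0.36,0,0,0],[0,0,0.4,0,0,0],[0,0,0.42,0,0,0],[0,0,0.42,0,0,0],[0,0,0.42,0,0,0],[0,0,0.42,0,0,0]])

```text
time_s: 7.38
eef_pos: [0.5482, -0.4025, 0.0531]
ee_rot: [3.141, 0.006, 2.269]
wrist_force: [-0.2, -0.5, -0.8]
finger_gap: 0.544
grasp_force: 12.0
```

```bash
python3 d.py .547 -.4025 .033 130
python3 - <<'E'
from h import *
c=cam("side"); np.savez("side1.npz",**c); i=c["image"][:,:,::-1]
cv2.imwrite("pics/near3.png",cv2.resize(i[100:240,320:480],None,fx=5,fy=4,interpolation=3)[:600,:800])
E
```

```text
[ 0.5482 -0.4025  0.0531] [3.1414 0.0062 2.2692] delta [ 0.003  -0.0033  0.067 ] [0.0001 0.004  0.0002] rows 0.4830326626745407 0.049885721646584655
```

View pics/near3.png

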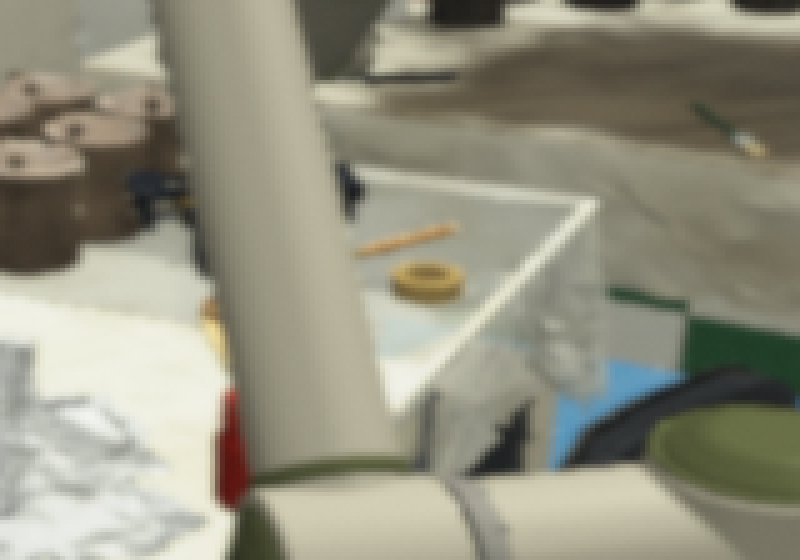

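The arm hides the well from both cameras, so I'll lower by force and height.

Request:
arm_command(deltas=[[0,0,0.012,0,0,0],[0,0,0.024,0,0,0],[0,0,0.036,0,0,0],[0,0,0.048,0,0,0],[0,0,0.048,0,0,0],[0,0,0.048,0,0,0]])

```text
time_s: 7.93
eef_pos: [0.5475, -0.4019, 0.0364]
ee_rot: [-3.142, 0.002, 2.269]
wrist_force: [-1.1, -0.1, -1.9]
finger_gap: 0.546
grasp_force: 12.0
```

Request:
arm_command(deltas=[[0,0,0.006,0,0,0],[0,0,0.01,0,0,0],[0,0,0.013,0,0,0],[0,0,0.013,0,0,0],[0,0,0.013,0,0,0]])

```text
time_s: 8.35
eef_pos: [0.5476, -0.402, 0.0329]
ee_rot: [-3.142, 0.003, 2.269]
wrist_force: [-1.0, 0.3, -2.1]
finger_gap: 0.543
grasp_force: 12.0
```

Request:
arm_command(deltas=[[0,0,0.004,0,0,0],[0,0,0.004,0,0,0],[0,0,0.004,0,0,0]])

```text
time_s: 8.6
eef_pos: [0.5478, -0.4022, 0.0325]
ee_rot: [3.142, 0.004, 2.269]
wrist_force: [-1.0, 1.1, 5.0]
finger_gap: 0.546
grasp_force: 12.0
```

Request:
arm_command(deltas=[[0,0,0,0,0,0],[0,0,0,0,0,0],[0,0,0,0,0,0],[0,0,0,0,0,0],[0,0,0,0,0,0],[0,0,0,0,0,0],[0,0,0,0,0,0],[0,0,0,0,0,0]], hand=1)

```text
time_s: 9.27
eef_pos: [0.5476, -0.402, 0.0317]
ee_rot: [3.142, 0.003, 2.269]
wrist_force: [-0.2, -0.3, 0.2]
finger_gap: 1.002
grasp_force: 0.0
```

Request:
arm_command(deltas=[[0,0,-0.04,0,0,0],[0,0,-0.14,0,0,0],[0,0,-0.27,0,0,0],[0,0,-0.4,0,0,0],[0,0,-0.53,0,0,0],[0,0,-0.65,0,0,0],[0,0,-0.65,0,0,0]])

```text
time_s: 9.85
eef_pos: [0.5485, -0.4028, 0.2365]
ee_rot: [3.141, 0.018, 2.269]
wrist_force: [-0.1, -0.6, 0.4]
finger_gap: 1.002
grasp_force: 0.0
```

```bash
python3 d.py .45 -.1 .23 130
```

```text
[ 0.5485 -0.4028  0.2365] [3.1406 0.0178 2.2691] delta [0.9844 0.3973 0.0045] [0.0006 0.0113 0.0001] rows 7.636808603391341 0.14257574049831645
```

Request:
arm_command(deltas=[[0.12,0.05,0,0,0,0],[0.25,0.1,0,0,0,0],[0.37,0.15,0,0,0,0],[0.49,0.2,0,0,0,0],[0.61,0.25,0,0,0,0],[0.73,0.3,0,0,0,0],[0.86,0.35,0,0,0,0],[0.98,0.4,0,0,0,0],[0.98,0.4,0,0,0,0]])

```text
time_s: 10.6
eef_pos: [0.4477, -0.0941, 0.2269]
ee_rot: [3.141, 0.002, 2.273]
wrist_force: [0.9, 0.8, 0.3]
finger_gap: 1.002
grasp_force: 0.0
```

Run:
```python
from h import *
c=cam("top"); np.savez("top2.npz",**c); i=c["image"][:,:,::-1]
s=cam("side"); np.savez("side2.npz",**s);j=s["image"][:,:,::-1]
cv2.imwrite("pics/near4.png",np.hstack([cv2.resize(i[150:250,350:450],(400,400),interpolation=3),cv2.resize(j[140:240,310:410],(400,400),interpolation=3)]))
P=depth_pts(c)
for ne in((.445,-.279),(.547,-.403)):
    p,m=disc(c,ne,.045,.09); print(len(p),((p.max(0)+p.min(0))/2).round(4),p.mean(0).round(4))
    g=(np.hypot(P[...,0]-ne[0],P[...,1]-ne[1])<.045)&(c["image"].max(2)<90); print([top_from_mask(c,g,z) for z in(.04,.072)])
hd=(np.hypot(P[...,0]-.496,P[...,1]+.341)<.05)&(P[...,2]>.09)&(P[...,2]<.115); q=P[hd]; print(len(q),q.mean(0).round(4),((q.max(0)+q.min(0))/2).round(4),np.linalg.svd(q[:,:2]-q[:,:2].mean(0))[2][0])
```

```text
146 [ 0.4441 -0.278   0.063 ] [ 0.4428 -0.277   0.0688]
[(array([ 0.44446638, -0.28146154]), 0.025268206372857094), (array([ 0.44083792, -0.27629855]), 0.02473875693976879)]
160 [ 0.5428 -0.3986  0.0629] [ 0.542  -0.3971  0.0681]
[(array([ 0.54493713, -0.40256873]), 0.02881164290010929), (array([ 0.53919488, -0.39485806]), 0.028207674622535706)]
86 [ 0.4952 -0.3407  0.1018] [ 0.4948 -0.3413  0.1008] [-0.65603732  0.75472845]
```

View pics/near4.png

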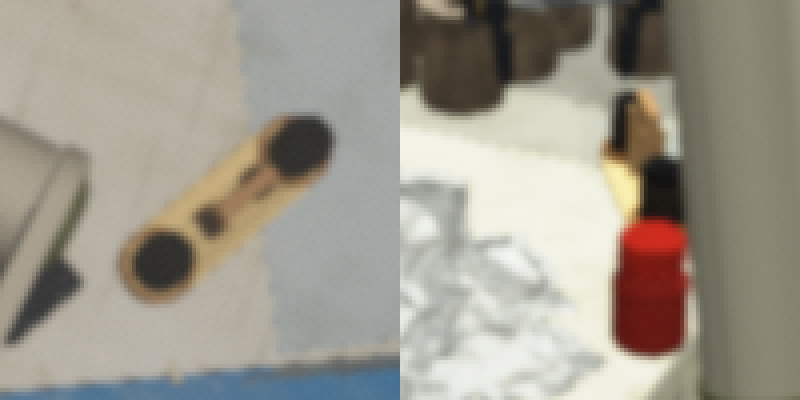

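Both jars stand in their wells (crop 300,147 and 163,260) and the carrier has not moved: the handle is at (0.495,-0.341). Going to the handle.

```bash
python3 d.py .496 -.341 .2 130.2
```

```text
[ 0.45   -0.0983  0.2269] [3.141  0.005  2.2711] delta [-0.7169 -0.4042  0.0929] [ 0.0004  0.0032 -0.0008] rows 5.9581280517538735 0.041446875770266754
```

Request:
arm_command(deltas=[[-0.1,-0.055,0,0,0,0],[-0.2,-0.11,0.02,0,0,0],[-0.3,-0.17,0.04,0,0,0],[-0.42,-0.235,0.06,0,0,0],[-0.53,-0.3,0.08,0,0,0],[-0.64,-0.36,0.09,0,0,0],[-0.717,-0.404,0.093,0,0,0],[-0.717,-0.404,0.093,0,0,0],[-0.717,-0.404,0.093,0,0,0],[-0.717,-0.404,0.093,0,0,0]])

```text
time_s: 11.53
eef_pos: [0.4954, -0.3421, 0.1985]
ee_rot: [3.142, 0.003, 2.268]
wrist_force: [-0.7, -0.4, -0.4]
finger_gap: 1.002
grasp_force: 0.0
```

```bash
python3 d.py .496 -.341 .074 130.2
```

```text
[ 0.4954 -0.3421  0.1985] [3.1416e+00 2.8000e-03 2.2683e+00] delta [0.0027 0.0039 0.4151] [ 0.      0.0018 -0.0026] rows 2.986177291828236 0.03960560287131399
```

Request:
arm_command(deltas=[[0.002,0.003,0.08,0,0.002,0],[0.002,0.003,0.18,0,0.002,0],[0.002,0.003,0.28,0,0.002,0],[0.002,0.003,0.36,0,0.002,0],[0.002,0.003,0.4,0,0.002,0],[0.002,0.003,0.415,0,0.002,0],[0.002,0.003,0.415,0,0.002,0],[0.002,0.003,0.415,0,0.002,0],[0.002,0.003,0.415,0,0.002,0]])

```text
time_s: 12.28
eef_pos: [0.4967, -0.3414, 0.0756]
ee_rot: [3.141, 0.002, 2.269]
wrist_force: [0.4, -0.3, 0.5]
finger_gap: 1.0
grasp_force: 0.0
```

Request:
arm_command(deltas=[[0,0,0,0,0,0],[0,0,0,0,0,0],[0,0,0,0,0,0],[0,0,0,0,0,0],[0,0,0,0,0,0],[0,0,0,0,0,0],[0,0,0,0,0,0],[0,0,0,0,0,0],[0,0,0,0,0,0],[0,0,0,0,0,0]], hand=-1, newtons=35)

```text
time_s: 13.12
eef_pos: [0.4962, -0.3412, 0.0741]
ee_rot: [3.142, -0.0, 2.269]
wrist_force: [0.4, 0.8, -0.5]
finger_gap: 0.268
grasp_force: 0.0
```

Request:
arm_command(deltas=[[0,0,0,0,0,0],[0,0,0,0,0,0],[0,0,0,0,0,0],[0,0,0,0,0,0]])

```text
time_s: 13.45
eef_pos: [0.4963, -0.3411, 0.074]
ee_rot: [3.141, -0.0, 2.269]
wrist_force: [1.7, 1.1, -0.2]
finger_gap: 0.174
grasp_force: 35.0
```

Request:
arm_command(deltas=[[0,0,-0.005,0,0,0],[0,0,-0.015,0,0,0],[0,0,-0.025,0,0,0],[0,0,-0.04,0,0,0],[0,0,-0.055,0,0,0],[0,0,-0.07,0,0,0],[0,0,-0.085,0,0,0],[0,0,-0.095,0,0,0],[0,0,-0.1,0,0,0],[0,0,-0.1,0,0,0]])

```text
time_s: 14.28
eef_pos: [0.4963, -0.3413, 0.1045]
ee_rot: [3.142, 0.001, 2.269]
wrist_force: [0.6, -0.5, -6.1]
finger_gap: 0.173
grasp_force: 35.0
```

Run:
```python
from h import *
o=bot.get_obs(); print(o["wrist_force"],o["ft_torque"],o["ee_rot"])
```

```text
[ 0.62825609 -0.51383817 -6.08884522] [ 0.00526683 -0.15789992  0.02992888] [3.14152530e+00 6.85150548e-04 2.26897356e+00]
```

Full weight (6 N) is on the gripper. Continuing up.

Request:
arm_command(deltas=[[0,0,-0.01,0,0,0],[0,0,-0.03,0,0,0],[0,0,-0.06,0,0,0],[0,0,-0.1,0,0,0],[0,0,-0.14,0,0,0],[0,0,-0.18,0,0,0],[0,0,-0.22,0,0,0],[0,0,-0.26,0,0,0],[0,0,-0.29,0,0,0],[0,0,-0.31,0,0,0]])

```text
time_s: 15.12
eef_pos: [0.4964, -0.3414, 0.1988]
ee_rot: [3.141, 0.002, 2.269]
wrist_force: [-0.4, -0.5, -5.5]
finger_gap: 0.181
grasp_force: 35.0
```

Request:
arm_command(deltas=[[0,0,-0.01,0,0,0],[0,0,-0.015,0,0,0],[0,0,-0.015,0,0,0],[0,0,-0.015,0,0,0],[0,0,-0.015,0,0,0],[0,0,-0.015,0,0,0],[0,0,-0.015,0,0,0],[0,0,-0.015,0,0,0]])

```text
time_s: 15.78
eef_pos: [0.4962, -0.3412, 0.2014]
ee_rot: [3.142, -0.0, 2.269]
wrist_force: [-0.4, 0.8, -6.1]
finger_gap: 0.176
grasp_force: 35.0
```

Run:
```python
from h import *
s=cam("side");c=cam("top");o=bot.get_obs();print(o["eef_pos"],o["ee_rot"],o["wrist_force"],o["ft_torque"],abs(o["dq"]).max())
i=c["image"][:,:,::-1];j=s["image"][:,:,::-1]
cv2.imwrite("pics/near5.png",np.hstack([cv2.resize(i[140:240,350:450],(400,400),interpolation=3),cv2.resize(j[100:200,320:420],(400,400),interpolation=3)]))
P=depth_pts(s)
for u in (-.08,.08):
    ne=np.array([.496,-.341])+u*np.array([-.645,.764])
    m=(np.hypot(P[...,0]-ne[0],P[...,1]-ne[1])<.035)&(P[...,2]>.08); print(u,m.sum(),np.percentile(P[m],[5,95],axis=0).round(3) if m.any() else 0)
```

```text
[ 0.49621147 -0.34124496  0.20151822] [ 3.14157435e+00 -1.17061262e-04  2.26894481e+00] [-0.6137741  -0.7396738  -5.28120428] [ 0.03097758 -0.08836908 -0.04362557] 0.001096360098189481
-0.08 23 [[ 0.554 -0.395  0.13 ]
 [ 0.576 -0.369  0.16 ]]
0.08 0 0
```

View pics/near5.png

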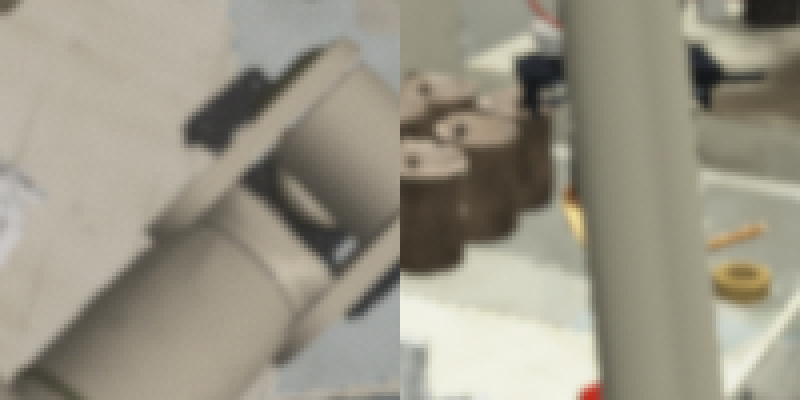

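```bash
python3 d.py .54 -.22 .21 130
python3 - <<'E'
from h import *
c=dict(np.load("top0.npz"));P=depth_pts(c)
A=np.array([.496,-.341]);B=np.array([.54,-.22])
d=P[...,:2]; v=np.array([-.645,.764])
m=np.zeros(P.shape[:2],bool)
for t in np.linspace(0,1,8):
    e=d-(A+t*(B-A)); a=e@v; b=np.hypot(np.clip(abs(a)-.08,0,None),e@np.array([.764,.645])); m|=b<.055
m&=~(np.hypot(*(d-A).T).T<.13)
print(np.percentile(P[m][:,2],[50,99,100]).round(3))
E
```

```text
[ 0.4962 -0.3412  0.2015] [ 3.1416e+00 -1.0000e-04  2.2689e+00] delta [ 0.2158  0.3716 -0.0282] [ 0.     -0.0001  0.    ] rows 3.0980499817175597 0.0009575905851197702
[0.001 0.041 0.046]
```

The way is clear (nothing over 5 cm). I'll shift the carrier slowly to where the side camera can see it.

Request:
arm_command(deltas=[[0.005,0.01,-0.01,0,0,0],[0.02,0.03,-0.02,0,0,0],[0.04,0.07,-0.03,0,0,0],[0.07,0.12,-0.03,0,0,0],[0.1,0.17,-0.03,0,0,0],[0.13,0.22,-0.03,0,0,0],[0.16,0.27,-0.03,0,0,0],[0.18,0.31,-0.03,0,0,0],[0.2,0.34,-0.03,0,0,0],[0.21,0.36,-0.03,0,0,0]])

```text
time_s: 16.72
eef_pos: [0.5389, -0.2218, 0.2109]
ee_rot: [3.141, 0.0, 2.27]
wrist_force: [-0.2, -1.3, -6.5]
finger_gap: 0.174
grasp_force: 35.0
```

Request:
arm_command(deltas=[[0,0,0,0,0,0],[0,0,0,0,0,0],[0,0,0,0,0,0],[0,0,0,0,0,0],[0,0,0,0,0,0],[0,0,0,0,0,0],[0,0,0,0,0,0]])

```text
time_s: 17.3
eef_pos: [0.5383, -0.2238, 0.2106]
ee_rot: [-3.142, -0.0, 2.269]
wrist_force: [-0.6, 0.4, -6.1]
finger_gap: 0.181
grasp_force: 35.0
```

Run:
```python
from h import *
s=cam("side");o=bot.get_obs();print(o["eef_pos"],o["ee_rot"],o["wrist_force"],o["grasp_force"],abs(o["dq"]).max())
np.savez("side3.npz",**s)
cv2.imwrite("pics/near6.png",cv2.resize(s["image"][90:210,290:410,::-1],(600,600),interpolation=3))
```

```text
[ 0.5383822  -0.22376548  0.21058494] [-3.14158283e+00 -1.79190417e-05  2.26864229e+00] [-0.83993224 -0.30852707 -6.39350474] 34.97290788218379 0.0021017938932794064
```

View pics/near6.png

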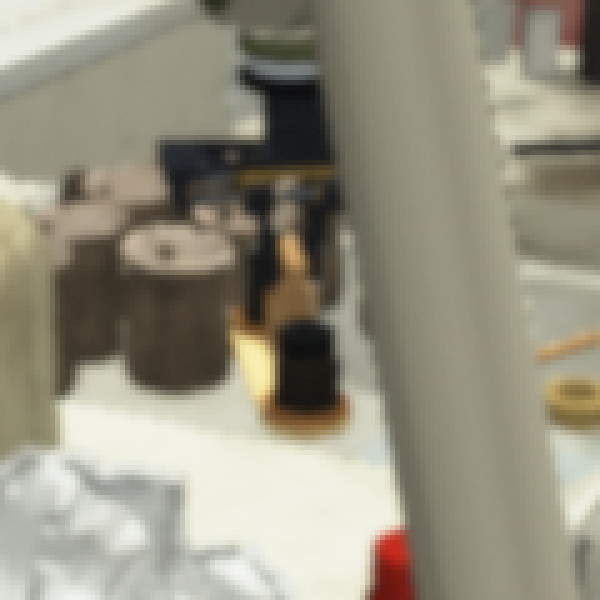

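The carrier hangs in the gripper with the near jar upright in its ring (crop 308,370). I'll check the tilt from the depth readings.

Run:
```python
from h import *
s=dict(np.load("side3.npz"));P=depth_pts(s);C=np.array([.5385,-.2235]);v=np.array([-.645,.764]);u=np.array([.764,.645])
e=P[...,:2]-C;a=e@v;b=e@u;hsv=cv2.cvtColor(s["image"],cv2.COLOR_RGB2HSV)
m=(abs(a)<.12)&(abs(b)<.04)&(P[...,2]>.1)&(P[...,2]<.19)
w=m&(hsv[...,1]>65)&(hsv[...,2]>60)&(hsv[...,0]<25)&(P[...,2]<.165)
for lo in np.arange(-.12,.12,.03):
    k=w&(a>=lo)&(a<lo+.03)
    if k.sum()>3: print(round(lo+.015,3),k.sum(),np.percentile(P[k][:,2],[10,50,90]).round(4))
d=m&(s["image"].max(2)<80)&(a>.04);print("jar",d.sum(),a[d].mean(),np.percentile(P[d][:,2],[2,98]))
```

```text
-0.075 22 [0.1448 0.1522 0.1573]
-0.045 22 [0.1434 0.1454 0.1526]
-0.015 14 [0.1417 0.1503 0.1606]
0.045 4 [0.1446 0.1481 0.1535]
0.075 20 [0.1447 0.1531 0.159 ]
0.105 93 [0.1403 0.1476 0.1542]
jar 120 0.09838742523121553 [0.15165921 0.18921578]
```

```bash
python3 -c "
from plant import bot
print(bot.sign_off())"
```

```text
the job is handed in; nothing more can be done
None
```

I stood the black jar in the empty well, lifted the carrier level by its handle to about 13 cm above the table, and handed the job in at about 17 s while still holding it; no verdict came back, and the arm hid the far jar in the last view (last seen in its well just before the lift).

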